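# Close the comb press evenly with its four wing nuts

## Task

Close the comb press evenly: tighten its four wing nuts crosswise in two passes, each nut followed by the one diagonally opposite - first bring all four about halfway from slack to home, then in a second crosswise pass turn all four fully home, clockwise until they stop. Never let one nut run far ahead of the rest, so that the pressure plate stays nearly level, and leave the tools lying around alone.

Things in the scene. Friction and masses are not known exactly. Their poses are not given: they have to be found in the camera images.
- press: Comb press, fixed: a grey base 180 mm (x) by 206 mm (y) by 24 mm high with four upright studs at x = +-65 mm, y = +-80 mm, holding four harmonica combs that lie flat, two high, between it and the pressure plate. Origin: centre of the base's underside, on the table; x points to its back (about away from the robot), y to its left.
- plate: Loose, dark anodised aluminium pressure plate, 176 x 200 x 14 mm with 9 mm ribs on top, about 1 kg, guided by the four studs; springs on the studs push it up against the four nuts. Origin: centre of its underside, which is 50.0 mm above the table when the plate is home, and about 3.5 mm higher at the start.
- nut_fl (a joint): Turn of the front left wing nut (named as seen along the press's +x), rad, growing as it is tightened, clockwise seen from above. 0 to 0.35 at the start (slack); it stops hard at 2.40 (home). At 0 the wings lie along the press's x axis. Steep thread: the nut sinks 10 mm per full turn (3.8 mm from 0 to home). It needs about 0.1 N m and stays where it is left. Its diagonal opposite is nut_br.
- grip_fl (a point): Point on the axis of the front left wing nut at half the height of its wings, 105 mm above the table at 0. The upright wings are flat: a steel bar 78 mm long (along the point's own x axis, which turns with the nut), 12 mm thick (its y), from 13 mm below to 13 mm above this point; below that for 10 mm more a 30 x 12 mm neck, then a round hub of 27 mm.
- nut_fr (a joint): Turn of the front right wing nut (named as seen along the press's +x), rad, growing as it is tightened, clockwise seen from above. 0 to 0.35 at the start (slack); it stops hard at 2.40 (home). At 0 the wings lie along the press's x axis. Steep thread: the nut sinks 10 mm per full turn (3.8 mm from 0 to home). It needs about 0.1 N m and stays where it is left. Its diagonal opposite is nut_bl.
- grip_fr (a point): Point on the axis of the front right wing nut at half the height of its wings, 105 mm above the table at 0. The upright wings are flat: a steel bar 78 mm long (along the point's own x axis, which turns with the nut), 12 mm thick (its y), from 13 mm below to 13 mm above this point; below that for 10 mm more a 30 x 12 mm neck, then a round hub of 27 mm.
- nut_bl (a joint): Turn of the back left wing nut (named as seen along the press's +x), rad, growing as it is tightened, clockwise seen from above. 0 to 0.35 at the start (slack); it stops hard at 2.40 (home). At 0 the wings lie along the press's x axis. Steep thread: the nut sinks 10 mm per full turn (3.8 mm from 0 to home). It needs about 0.1 N m and stays where it is left. Its diagonal opposite is nut_fr.
- grip_bl (a point): Point on the axis of the back left wing nut at half the height of its wings, 105 mm above the table at 0. The upright wings are flat: a steel bar 78 mm long (along the point's own x axis, which turns with the nut), 12 mm thick (its y), from 13 mm below to 13 mm above this point; below that for 10 mm more a 30 x 12 mm neck, then a round hub of 27 mm.
- nut_br (a joint): Turn of the back right wing nut (named as seen along the press's +x), rad, growing as it is tightened, clockwise seen from above. 0 to 0.35 at the start (slack); it stops hard at 2.40 (home). At 0 the wings lie along the press's x axis. Steep thread: the nut sinks 10 mm per full turn (3.8 mm from 0 to home). It needs about 0.1 N m and stays where it is left. Its diagonal opposite is nut_fl.
- grip_br (a point): Point on the axis of the back right wing nut at half the height of its wings, 105 mm above the table at 0. The upright wings are flat: a steel bar 78 mm long (along the point's own x axis, which turns with the nut), 12 mm thick (its y), from 13 mm below to 13 mm above this point; below that for 10 mm more a 30 x 12 mm neck, then a round hub of 27 mm.
- driver_red: Screwdriver with red handle, 167 mm, lying to the right of the press: leave alone. Origin: centre of its underside.
- mallet: Soft-face mallet with orange faces and an ash handle, 262 mm, lying further to the left: leave alone. Origin: centre of its underside.
- tweezers: Steel tweezers, 122 mm, lying to the left of the press: leave alone. Origin: centre of its underside.

How it is judged:
By the outcome, as a careful person would: the job done as asked, in the order asked, and still so for the second after the job is handed in, with the robot touching nothing.
It also fails if it takes over 72 s, if anything falls off the work surface, if the arm or the gripper's body presses on something with over 40 N, if the wrist force passes 120 N, or if a joint passes its speed limit or range.

## Robot

A 6-joint arm with a two-finger parallel gripper is mounted at the origin on a cart in front of the work surface, level with it; the furniture and walls round the work are solid. World frame = base frame: x ahead of the robot, y to its left, z up, the work surface at z = 0. Lengths are in m, angles in rad, forces in N, time in s.
With the tool pointing down it reaches from about 0.375 to 0.9 m from the base axis. Payload 3.1 kg.
Tool frame: the origin (TCP) lies midway between the tips of the shut fingers; the grasp point (between the pads) lies 19 mm behind it; x points along the fingers, z is the direction in which the jaws open and shut, and the axes are right-handed (so a half turn about x gives the same grasp; the last joint's range is limited). The gripper opens to 85 mm and grips with 20 to 120 N. Pads are 22 mm wide; open, the fingers measure 114 mm over their backs; the gripper's body (76 mm by 85 mm) begins 54 mm behind the grasp point. The pads swing forward as they close: fully open they stand 13 mm farther back than shut.
Start: joints at [0.985, 0.527, 1.433, -0, 1.181, -0.178], TCP at [0.248, 0.574, 0.231] pointing down, gripper open.
Joint ranges: [-3.08, 3.08], [-0.75, 2.2], [0.22, 2.44], [-1.43, 4.57], [0, 2.65], [-2.85, 2.85]. Speed limits (rad/s): [2.79, 2.79, 3.14, 3.14, 3.14, 3.14].

## Interface

Orientations are given as a unit quaternion [x, y, z, w].
In Python, from station import telemetry, optics, manip gives the robot as it stands.
- The arm moves only by the tool step_arm, never from a script. Its argument "commands" is a list of rows, each a list of 4 numbers: the shift along the tool's x, y, z in m, then the turn about the tool's x in rad. A call has 1 to 8 rows; each row is the pose to reach, as a shift and turn from the pose measured when the call began, along the tool's axes at that moment; what a row does not reach only later rows make up. A row lasts 1/12 s, in which the tool goes at most 41.7 mm and 7.16 degrees, less where a joint would pass 70% of its speed; a pose out of reach is approached as far as the arm can. A call with a gripper value outside its range is refused whole. "jaw" is the finger opening in m, from 0 to 0.0854, set as the call begins (left out, the last holds). The fingers move at their own pace and stop on an object; "grip_force" is the grip in N (left out, the last holds). Time passes only in rows, so rows that repeat a pose let the fingers close. It gives the time, the measured TCP pose, the force and the opening at its end, in the units of the state.
- telemetry.sense(): the state, without advancing time (a new reading comes with each control period).
- optics.snapshot(name): name is "scene" or "top"; returns the picture (400x640x3 uint8, red, green, blue); there is no depth.
- optics.camera_params(name): a dict with "mtx" (3x3 intrinsics, pixels), "origin" and "attitude" of the camera in the world. Camera axes: x right, y down, z forward; pixel columns grow to the right and rows downward; lengths in m; the calibration is good to about 2 mm. A picture is of the moment at which its call begins. camera_params takes no time and is no camera call.
- manip.sign_off(): hands the job in, once; it reports no verdict.
The state is a dict: "t": time; "q": joint angles; "qd": joint speeds; "tau": joint torques, N m; "tcp_pos": TCP position; "tool_rot": TCP orientation; "force": force on the tool from outside, world axes, zero at the start; "ft_torque": the same for the moment, N m; "finger_gap": opening from 0.0 (shut) to 1.0 (fully open).
Only numpy, scipy, OpenCV 4.12 (cv2) and the standard library are available. Lean on these libraries where they do the work, as an engineer would, in place of code of your own. Each camera call takes 0.05 s, during which the arm holds its last target.

## Working session

There is one attempt and no reset: what is moved stays moved. The work goes in short steps, Python scripts to look and compute and a tool call to move; the robot and the scene stay as the last step left them, time stands still between calls to the robot, and variables do not carry over. Pictures are saved under pics/ and viewed, and the job is handed in when it is done.

Besides the shell and the picture viewer there is one more tool, called after "Emit:" by a JSON object that holds its "name" and its "arguments". step_arm: Moves the arm, as the interface text tells. Its arguments: {"type":"object","properties":{"commands":{"type":"array","items":{"type":"array","items":{"type":"number"}}},"jaw":{"type":"number"},"grip_force":{"type":"number"}},"required":["commands"]}

```bash
ls; mkdir -p pics
python3 - <<'E'
from station import telemetry, optics
import cv2
print(telemetry.sense())
for n in("scene","top"):
    p=optics.camera_params(n);print(n,p)
    cv2.imwrite(f"pics/{n}0.png",optics.snapshot(n)[:,:,::-1])
E
```

```text
pics
{'t': 0.0, 'q': array([ 9.84498612e-01,  5.28493041e-01,  1.43395429e+00, -3.16854525e-06,
        1.18140289e+00, -1.78479191e-01]), 'qd': array([ 1.43305144e-03, -3.97842976e-04,  2.82154536e-04, -9.52160472e-06,
        2.40117821e-04, -8.71850210e-04]), 'tau': array([-9.80701006e-04, -4.42351878e+01, -1.78024882e+01, -2.02111778e-04,
        8.42645561e-03, -4.77931380e-06]), 'tcp_pos': array([0.24742191, 0.57312719, 0.23030059]), 'tool_rot': array([-0.38870575,  0.591624  ,  0.38807777,  0.59015636]), 'force': array([-1.02335669,  0.35952251,  0.16977293]), 'ft_torque': array([ 0.00348958, -0.00655815, -0.01051521]), 'finger_gap': 0.9984086014205501}
scene {'mtx': array([[467.35151102,   0.        , 318.40977008],
       [  0.        , 467.35151102, 202.64913257],
       [  0.        ,   0.        ,   1.        ]]), 'origin': array([-0.07124741, -0.60535036,  0.73566961]), 'attitude': array([ 0.82197542, -0.29934564,  0.17102519, -0.45331995])}
top {'mtx': array([[510.8102833 ,   0.        , 315.55642221],
       [  0.        , 510.8102833 , 203.51703001],
       [  0.        ,   0.        ,   1.        ]]), 'origin': array([0.4356365 , 0.14716485, 1.30106403]), 'attitude': array([-0.6999517 ,  0.71213955, -0.03792841,  0.03855281])}
```

View pics/scene0.png

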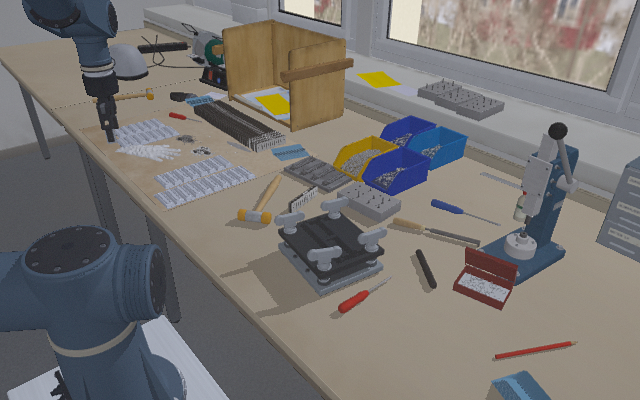

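View pics/top0.png

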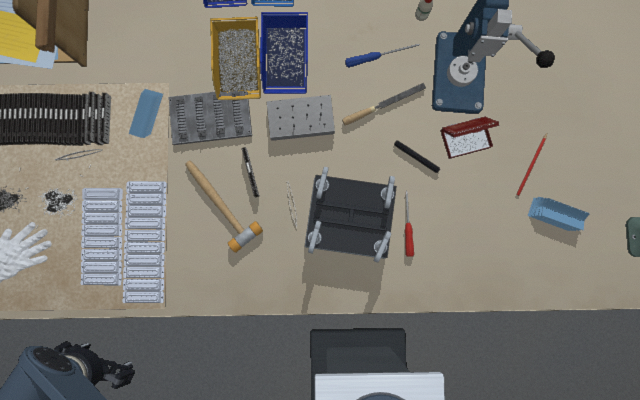

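Run:
```python
import cv2
a=cv2.imread("pics/top0.png");print(a.shape)
cv2.imwrite("pics/top0c.png",cv2.resize(a[150:300,210:360],None,fx=4,fy=4,interpolation=cv2.INTER_CUBIC))
```

```text
(400, 640, 3)
```

Run:
```python
import cv2
a=cv2.imread("pics/top0.png")
cv2.imwrite("pics/top0d.png",cv2.resize(a[160:270,295:410],None,fx=5,fy=5,interpolation=cv2.INTER_CUBIC))
```

```text
(no output)
```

View pics/top0d.png

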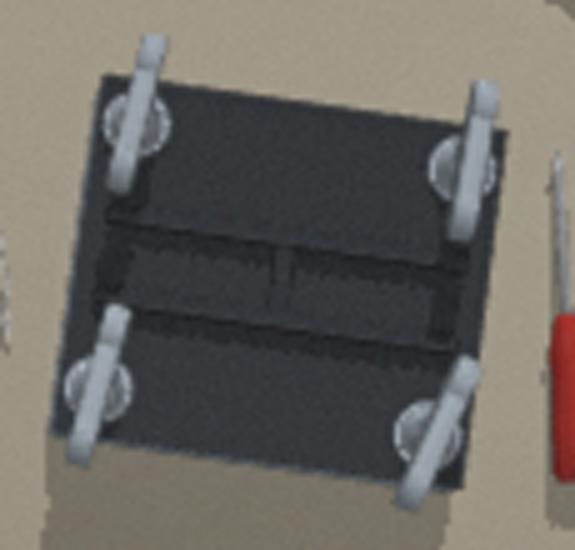

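```bash
cat > h.py <<'E'
import numpy as np, cv2
from scipy.spatial.transform import Rotation as R
from scipy.optimize import least_squares
from station import telemetry, optics
def ray(name,px,z):
    p=optics.camera_params(name); px=np.atleast_2d(px).astype(float)
    d=np.linalg.solve(p["mtx"],np.c_[px,np.ones(len(px))].T).T
    d=R.from_quat(p["attitude"]).apply(d); o=np.array(p["origin"])
    return o+d*((z-o[2])/d[:,2])[:,None]
def proj(name,P):
    p=optics.camera_params(name); c=R.from_quat(p["attitude"]).inv().apply(np.atleast_2d(P)-p["origin"])@p["mtx"].T
    return c[:,:2]/c[:,2:]
studs=dict(fl=(-.065,.08),fr=(-.065,-.08),bl=(.065,.08),br=(.065,-.08))
def fit(W):
    def f(v):
        c,s=np.cos(v[2]),np.sin(v[2]); r=[]
        for k,w in W.items():
            a=studs[k]; r+= [v[0]+c*a[0]-s*a[1]-w[0], v[1]+s*a[0]+c*a[1]-w[1]]
        return r
    s=least_squares(f,[.45,.05,0]); return s.x,np.array(s.fun)*1000
E
python3 - <<'E'
from h import *
E=dict(bl=[(152,45),(120,185)],br=[(484,90),(463,233)],fl=[(117,312),(79,457)],fr=[(467,366),(407,502)])
W={};A={}
for k,v in E.items():
    px=(np.array(v)+.5)/5-.5+[295,160]
    w=ray("top",px,.117); W[k]=w.mean(0); d=w[0]-w[1]; A[k]=np.arctan2(d[1],d[0]); print(k,w.mean(0),np.linalg.norm(d))
v,r=fit(W); print(v,r.round(1)); print({k:v[2]-a for k,a in A.items()})
C=ray("top",(np.array([(105,77),(507,130),(462,490),(52,433)])+.5)/5-.5+[295,160],.0675)
print(C.mean(0),C); d=C[0]-C[3]+C[1]-C[2];print(np.arctan2(d[1],d[0])); d=C[0]-C[1]+C[3]-C[2];print(np.arctan2(-d[0],d[1]))
s=telemetry.sense(); print(R.from_quat(s["tool_rot"]).as_matrix().round(3))
E
```

```text
bl [0.6133885  0.13161454 0.117     ] 0.06794707830437063
br [ 0.58868821 -0.02568107  0.117     ] 0.06826021794739758
fl [0.48762398 0.15153486 0.117     ] 0.06933625413940778
fr [ 0.46206969 -0.0046915   0.117     ] 0.0688491776144565
[ 0.5379426   0.06319421 -0.15963386] [ 1.4  0.2  0.7 -0.4 -1.1  1.  -1.  -0.8]
{'bl': np.float64(0.08127297712330944), 'br': np.float64(0.01734279592508478), 'fl': np.float64(0.1138488317506213), 'fr': np.float64(0.2858135328055038)}
[0.53818864 0.06204944 0.0675    ] [[ 0.63974478  0.14579261  0.0675    ]
 [ 0.61017573 -0.04972093  0.0675    ]
 [ 0.43608277 -0.02215946  0.0675    ]
 [ 0.4667513   0.17428554  0.0675    ]]
-0.16011731462236628
-0.15249047899145562
[[-0.001 -0.918  0.397]
 [-0.002  0.397  0.918]
 [-1.     0.    -0.002]]
```

```bash
cat >> h.py <<'E'
POSE=[.538,.0627,-.158]
def stud(k):
    c,s=np.cos(POSE[2]),np.sin(POSE[2]); a=studs[k]
    return np.array([POSE[0]+c*a[0]-s*a[1], POSE[1]+s*a[0]+c*a[1]])
def goto(k,ang,dz=0,off=(0,0)):
    """tcp target so that grasp point is dz above grip point at nut angle"""
    s=telemetry.sense(); M=R.from_quat(s["tool_rot"])
    xy=stud(k)+off; P=np.r_[xy,.105-.019-ang*.01/2/np.pi+dz]
    sh=M.inv().apply(P-s["tcp_pos"]); m=M.as_matrix(); psi=np.arctan2(m[1,2],m[0,2])
    tgt=POSE[2]-ang+np.pi/2
    print(k,"t",round(s["t"],2),"target",P.round(4),"shift",sh.round(4),"turn",round(psi-tgt,3),"now nutang",round(POSE[2]+np.pi/2-psi,3))
def st():
    s=telemetry.sense(); m=R.from_quat(s["tool_rot"]).as_matrix()
    print(s["t"],s["tcp_pos"].round(4),"F",s["force"].round(1),"T",s["ft_torque"].round(2),s["finger_gap"], "ang",round(POSE[2]+np.pi/2-np.arctan2(m[1,2],m[0,2]),3))
E
python3 - <<'E'
from h import *
goto("fl",.11,.06)
for k in studs: print(k,stud(k))
E
```

```text
fl t 0.1 target [0.4864 0.1519 0.1458] shift [ 0.085  -0.3864 -0.2918] turn -0.14 now nutang 0.25
fl [0.48639712 0.15193084]
fr [ 0.46122217 -0.00607619]
bl [0.61477783 0.13147619]
br [ 0.58960288 -0.02653084]
```

Emit:
{"name": "step_arm", "arguments": {"commands": [[0.085,-0.386,-0.292,-0.14],[0.085,-0.386,-0.292,-0.14],[0.085,-0.386,-0.292,-0.14],[0.085,-0.386,-0.292,-0.14],[0.085,-0.386,-0.292,-0.14],[0.085,-0.386,-0.292,-0.14],[0.085,-0.386,-0.292,-0.14],[0.085,-0.386,-0.292,-0.14]], "jaw": 0.05, "grip_force": 50}}

```text
t: 0.77
tcp_pos: [0.4092, 0.2867, 0.1731]
tool_rot: [-0.429, 0.563, 0.429, 0.561]
force: [-0.0, 0.2, -0.3]
finger_gap: 0.586
```

```bash
python3 -c "
from h import *
st();goto('fl',.11,.06)"
```

```text
0.7667 [0.4092 0.2867 0.1731] F [-0.   0.2 -0.3] T [ 0.06 -0.01 -0.01] 0.5859076552695371 ang 0.109
fl t 0.77 target [0.4864 0.1519 0.1458] shift [ 0.0274 -0.1101 -0.1095] turn 0.001 now nutang 0.109
```

Emit:
{"name": "step_arm", "arguments": {"commands": [[0.027,-0.11,-0.1095,0],[0.027,-0.11,-0.1095,0],[0.027,-0.11,-0.1095,0],[0.027,-0.11,-0.1095,0],[0.027,-0.11,-0.1095,0],[0.027,-0.11,-0.1095,0]]}}

```text
t: 1.27
tcp_pos: [0.4869, 0.1503, 0.1455]
tool_rot: [-0.428, 0.564, 0.428, 0.562]
force: [-0.4, -0.0, -0.3]
finger_gap: 0.584
```

```bash
python3 -c "
from h import *
st();goto('fl',.11,0)
cv2.imwrite('pics/s1.png',cv2.resize(optics.snapshot('scene')[180:310,230:420,::-1],None,fx=4,fy=4))
cv2.imwrite('pics/t1.png',cv2.resize(optics.snapshot('top')[140:280,280:430,::-1],None,fx=4,fy=4))"
```

```text
1.2667 [0.4869 0.1503 0.1455] F [-0.4 -0.  -0.3] T [-0.02 -0.01 -0.06] 0.5838064105944184 ang 0.114
fl t 1.27 target [0.4864 0.1519 0.0858] shift [0.0597 0.0008 0.0016] turn -0.004 now nutang 0.114
```

View pics/s1.png

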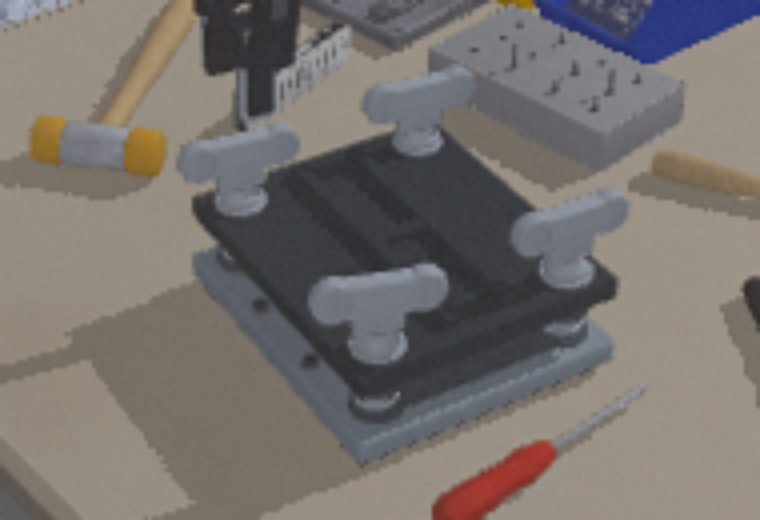

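View pics/t1.png

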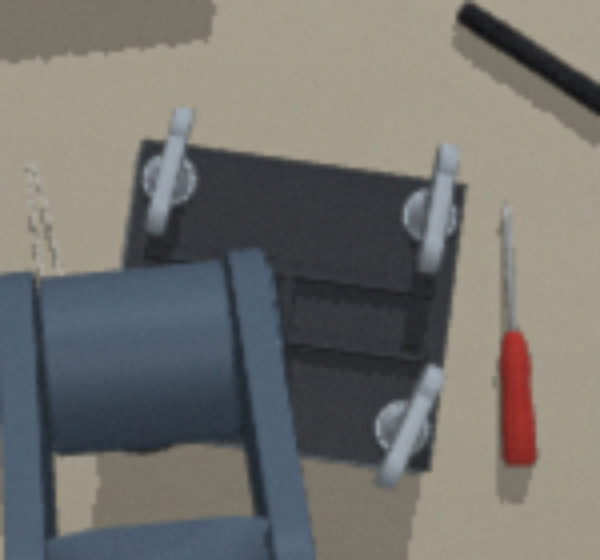

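```bash
python3 -c "
from h import *
for k in studs: print(k,((proj('scene',np.r_[stud(k),.1047])-[230,180]+.5)*4-.5).round(0))
print(((proj('scene',telemetry.sense()['tcp_pos'])-[230,180])*4).round(0))"
```

```text
fl [[237. 153.]]
fr [[377. 294.]]
bl [[418.  95.]]
br [[570. 223.]]
[[232.  94.]]
```

Emit:
{"name": "step_arm", "arguments": {"commands": [[0.03,0.001,0.0015,0],[0.058,0.001,0.0015,0],[0.058,0.001,0.0015,0],[0.058,0.001,0.0015,0]]}}

```text
t: 1.7
tcp_pos: [0.4827, 0.1553, 0.0873]
tool_rot: [-0.429, 0.564, 0.431, 0.559]
force: [0.4, 0.1, 0.3]
finger_gap: 0.585
```

Emit:
{"name": "step_arm", "arguments": {"commands": [[0,0,0,0],[0,0,0,0],[0,0,0,0],[0,0,0,0],[0,0,0,0]], "jaw": 0}}

```text
t: 2.12
tcp_pos: [0.4833, 0.1555, 0.0888]
tool_rot: [-0.429, 0.563, 0.43, 0.56]
force: [-0.8, 0.8, 7.5]
finger_gap: 0.129
```

```bash
python3 -c "
from h import *
st();goto('fl',1.25,0)"
```

```text
2.1167 [0.4833 0.1555 0.0888] F [-0.8  0.8  7.5] T [ 0.11  0.15 -0.08] 0.12936323702736133 ang 0.108
fl t 2.12 target [0.4864 0.1519 0.084 ] shift [ 0.0048 -0.0039 -0.0027] turn 1.142 now nutang 0.108
```

```bash
python3 -c "
from h import *
s=telemetry.sense();print(s['qd'].round(3),s['q'].round(3));print(R.from_quat(s['tool_rot']).as_matrix().round(4))
cv2.imwrite('pics/s2.png',cv2.resize(optics.snapshot('scene')[180:310,230:420,::-1],None,fx=4,fy=4));st()"
```

```text
[-0.001  0.001 -0.001  0.003 -0.001 -0.001] [ 9.100e-02  6.020e-01  1.842e+00 -1.000e-03  7.020e-01 -1.213e+00]
[[-0.0047 -0.9649  0.2624]
 [-0.0011  0.2624  0.965 ]
 [-1.      0.0042 -0.0023]]
2.1667 [0.4834 0.1555 0.0888] F [-1.   1.   7.1] T [ 0.2   0.16 -0.02] 0.12756968351758236 ang 0.108
```

View pics/s2.png

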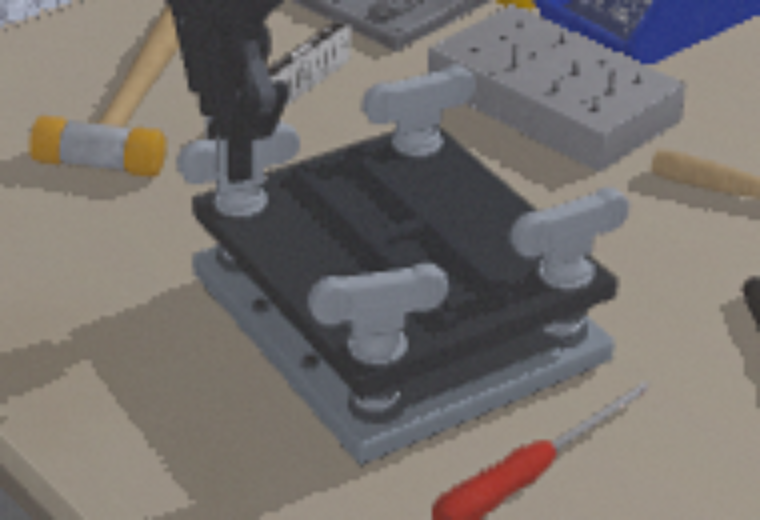

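Emit:
{"name": "step_arm", "arguments": {"commands": [[0,0,0,0],[0.003,-0.0035,-0.0008,0],[0.003,-0.0035,-0.0008,0],[0.003,-0.0035,-0.0008,0]], "jaw": 0.025}}

```text
t: 2.5
tcp_pos: [0.4868, 0.1536, 0.0856]
tool_rot: [-0.429, 0.563, 0.43, 0.56]
force: [-0.7, 0.1, -0.2]
finger_gap: 0.29
```

Emit:
{"name": "step_arm", "arguments": {"commands": [[0,0,0,0],[0,0,0,0],[0,0,0,0],[0,0,0,0]], "jaw": 0}}

```text
t: 2.83
tcp_pos: [0.4869, 0.1542, 0.0856]
tool_rot: [-0.428, 0.563, 0.43, 0.561]
force: [-0.5, 4.8, 0.4]
finger_gap: 0.129
```

```bash
python3 -c "
from h import *
st();goto('fl',1.25,0)"
```

```text
2.8333 [0.4869 0.1542 0.0856] F [-0.5  4.8  0.4] T [ 0.75 -0.04 -0.07] 0.12940815687682863 ang 0.109
fl t 2.83 target [0.4864 0.1519 0.084 ] shift [ 0.0016 -0.0001 -0.0024] turn 1.141 now nutang 0.109
```

Emit:
{"name": "step_arm", "arguments": {"commands": [[0.0002,0,0,0.12],[0.0004,0,0,0.24],[0.0006,0,0,0.36],[0.0008,0,0,0.48],[0.001,0,0,0.6]]}}

```text
t: 3.25
tcp_pos: [0.4874, 0.1552, 0.0848]
tool_rot: [-0.241, 0.665, 0.243, 0.664]
force: [1.1, 7.2, 1.1]
finger_gap: 0.132
```

```bash
python3 -c "
from h import *
st();goto('fl',1.25,0)"
```

```text
3.25 [0.4874 0.1552 0.0848] F [1.1 7.2 1.1] T [ 1.22 -0.02  0.11] 0.13229302392129028 ang 0.715
fl t 3.25 target [0.4864 0.1519 0.084 ] shift [ 0.0008 -0.0019 -0.0029] turn 0.535 now nutang 0.715
```

Emit:
{"name": "step_arm", "arguments": {"commands": [[0.0002,0,0.0005,0.12],[0.0004,0,0.0005,0.24],[0.0006,0,0.0005,0.36],[0.0008,0,0.0005,0.48],[0.0009,0,0.0005,0.535],[0.0009,0,0.0005,0.535]]}}

```text
t: 3.75
tcp_pos: [0.4883, 0.1558, 0.084]
tool_rot: [-0.057, 0.705, 0.058, 0.704]
force: [-0.3, 3.3, 0.7]
finger_gap: 0.135
```

```bash
python3 -c "
from h import *
st()"
```

```text
3.75 [0.4883 0.1558 0.084 ] F [-0.3  3.3  0.7] T [ 0.64 -0.15 -0.02] 0.13482786102547192 ang 1.25
```

Emit:
{"name": "step_arm", "arguments": {"commands": [[0,0,0,0],[0,0,0,0],[-0.03,0,0,0],[-0.06,0,0,0],[-0.06,0,0,0]], "jaw": 0.05}}

```text
t: 4.17
tcp_pos: [0.4912, 0.1556, 0.148]
tool_rot: [-0.058, 0.702, 0.058, 0.707]
force: [0.5, 0.1, 0.5]
finger_gap: 0.584
```

```bash
python3 -c "
from h import *
st();goto('br',.02,.055,(.0015,.004))"
```

```text
4.1667 [0.4912 0.1556 0.148 ] F [0.5 0.1 0.5] T [-0.02  0.03  0.  ] 0.5841075146625901 ang 1.249
br t 4.17 target [ 0.5911 -0.0225  0.141 ] shift [ 0.0074 -0.1921  0.0694] turn -1.229 now nutang 1.249
```

Emit:
{"name": "step_arm", "arguments": {"commands": [[0.007,-0.192,0.069,-1.23],[0.007,-0.192,0.069,-1.23],[0.007,-0.192,0.069,-1.23],[0.007,-0.192,0.069,-1.23],[0.007,-0.192,0.069,-1.23],[0.007,-0.192,0.069,-1.23],[0.007,-0.192,0.069,-1.23],[0.007,-0.192,0.069,-1.23]]}}

```text
t: 4.83
tcp_pos: [0.5904, -0.0244, 0.1404]
tool_rot: [-0.384, 0.593, 0.383, 0.595]
force: [0.2, 0.2, -0.8]
finger_gap: 0.584
```

```bash
python3 -c "
from h import *
st();goto('br',.02,.055,(.0015,.004))"
```

```text
4.8333 [ 0.5904 -0.0244  0.1404] F [ 0.2  0.2 -0.8] T [-0.02  0.08  0.01] 0.584056779035495 ang 0.267
br t 4.83 target [ 0.5911 -0.0225  0.141 ] shift [-0.0005  0.0001  0.002 ] turn -0.247 now nutang 0.267
```

Emit:
{"name": "step_arm", "arguments": {"commands": [[0,0,0.002,-0.125],[0,0,0.002,-0.247],[0,0,0.002,-0.247],[0,0,0.002,-0.247]]}}

```text
t: 5.17
tcp_pos: [0.5906, -0.0228, 0.1399]
tool_rot: [-0.453, 0.542, 0.453, 0.544]
force: [-0.9, -0.5, -0.1]
finger_gap: 0.586
```

```bash
python3 -c "
from h import *
st();goto('br',.02,.00,(.0015,.004))
cv2.imwrite('pics/s3.png',cv2.resize(optics.snapshot('scene')[180:310,230:420,::-1],None,fx=4,fy=4))"
```

```text
5.1667 [ 0.5906 -0.0228  0.1399] F [-0.9 -0.5 -0.1] T [-0.   -0.01 -0.01] 0.5860353522815831 ang 0.023
br t 5.17 target [ 0.5911 -0.0225  0.086 ] shift [ 0.0539 -0.0004  0.0003] turn -0.003 now nutang 0.023
```

View pics/s3.png

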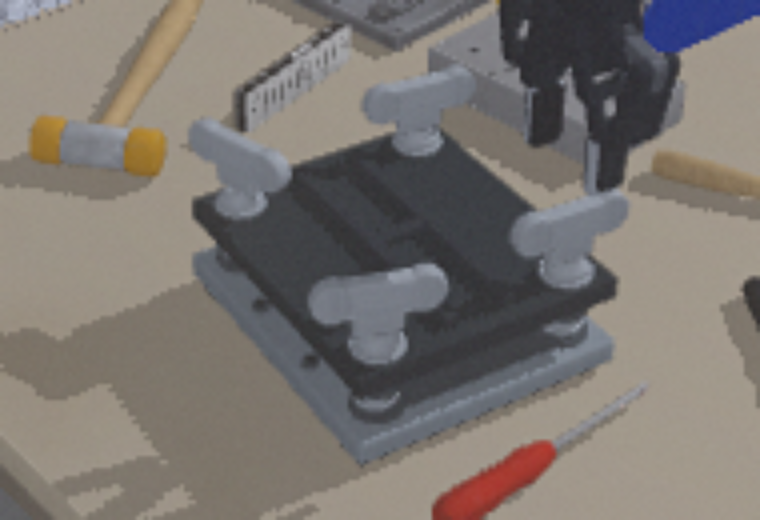

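Emit:
{"name": "step_arm", "arguments": {"commands": [[0.027,0,0,0],[0.053,0,0,0],[0.053,0,0,0],[0.053,0,0,0]]}}

```text
t: 5.55
tcp_pos: [0.5895, -0.0224, 0.0859]
tool_rot: [-0.452, 0.543, 0.453, 0.543]
force: [-0.0, -0.4, 0.1]
finger_gap: 0.588
```

Emit:
{"name": "step_arm", "arguments": {"commands": [[0,0,0,0],[0,0,0,0],[0,0,0,0],[0,0,0,0],[0,0,0,0]], "jaw": 0}}

```text
t: 5.97
tcp_pos: [0.5904, -0.0238, 0.0874]
tool_rot: [-0.453, 0.543, 0.452, 0.543]
force: [-2.5, -4.9, 4.2]
finger_gap: 0.127
```

```bash
python3 -c "
from h import *
st();goto('br',1.25,.00,(.0015,.004))"
```

```text
5.9667 [ 0.5904 -0.0238  0.0874] F [-2.5 -4.9  4.2] T [-0.81  0.29 -0.03] 0.12741542888029497 ang 0.023
br t 5.97 target [ 0.5911 -0.0225  0.084 ] shift [ 0.0034 -0.0005  0.0014] turn 1.227 now nutang 0.023
```

Emit:
{"name": "step_arm", "arguments": {"commands": [[0.0012,0,-0.0006,0.12],[0.0014,0,-0.0006,0.24],[0.0016,0,-0.0006,0.36],[0.0018,0,-0.0006,0.48],[0.002,0,-0.0006,0.6]]}}

```text
t: 6.38
tcp_pos: [0.5909, -0.0232, 0.0865]
tool_rot: [-0.27, 0.653, 0.27, 0.655]
force: [-0.3, 2.6, 2.6]
finger_gap: 0.129
```

```bash
python3 -c "
from h import *
st();goto('br',1.25,.00,(.0015,.002))"
```

```text
6.3833 [ 0.5909 -0.0232  0.0865] F [-0.3  2.6  2.6] T [ 0.59 -0.02  0.13] 0.12901952400447336 ang 0.63
br t 6.38 target [ 0.5911 -0.0245  0.084 ] shift [ 0.0025 -0.0011 -0.0008] turn 0.62 now nutang 0.63
```

Emit:
{"name": "step_arm", "arguments": {"commands": [[0.0005,0,0,0.12],[0.001,0,0,0.24],[0.0014,0,0,0.36],[0.0018,0,0,0.48],[0.002,0,0,0.6],[0.002,0,0,0.62],[0.002,0,0,0.62]]}}

```text
t: 6.97
tcp_pos: [0.5919, -0.0228, 0.0856]
tool_rot: [-0.058, 0.703, 0.058, 0.707]
force: [0.3, 0.8, 3.7]
finger_gap: 0.131
```

Emit:
{"name": "step_arm", "arguments": {"commands": [[0,0,0,0],[0,0,0,0],[-0.03,0,0,0],[-0.06,0,0,0],[-0.06,0,0,0]], "jaw": 0.05}}

```text
t: 7.38
tcp_pos: [0.5948, -0.0235, 0.1502]
tool_rot: [-0.059, 0.7, 0.058, 0.71]
force: [2.1, -0.4, 0.2]
finger_gap: 0.584
```

```bash
python3 -c "
from h import *
st();goto('fr',.285,.055,(.0015,.003))"
```

```text
7.3833 [ 0.5948 -0.0235  0.1502] F [ 2.1 -0.4  0.2] T [0.01 0.02 0.05] 0.5843797986541092 ang 1.247
fr t 7.38 target [ 0.4627 -0.0031  0.1405] shift [ 0.0078  0.042  -0.127 ] turn -0.962 now nutang 1.247
```

Emit:
{"name": "step_arm", "arguments": {"commands": [[0.008,0.042,-0.126,-0.962],[0.008,0.042,-0.126,-0.962],[0.008,0.042,-0.126,-0.962],[0.008,0.042,-0.126,-0.962],[0.008,0.042,-0.126,-0.962],[0.008,0.042,-0.126,-0.962],[0.008,0.042,-0.126,-0.962],[0.008,0.042,-0.126,-0.962]]}}

```text
t: 8.05
tcp_pos: [0.4634, -0.0029, 0.1401]
tool_rot: [-0.383, 0.592, 0.377, 0.6]
force: [-0.3, -0.4, 0.7]
finger_gap: 0.585
```

Emit:
{"name": "step_arm", "arguments": {"commands": [[0,0,0,0],[0,0,0,0]]}}

```text
t: 8.22
tcp_pos: [0.463, -0.0028, 0.1398]
tool_rot: [-0.382, 0.593, 0.377, 0.6]
force: [-0.1, -0.7, -0.1]
finger_gap: 0.584
```

```bash
python3 -c "
from h import *
st();goto('fr',.285,.0,(.002,.0037))"
```

```text
8.2167 [ 0.463  -0.0028  0.1398] F [-0.1 -0.7 -0.1] T [-0.06  0.02  0.01] 0.5836641650569412 ang 0.28
fr t 8.22 target [ 0.4632 -0.0024  0.0855] shift [0.0543 0.0007 0.0003] turn 0.005 now nutang 0.28
```

Emit:
{"name": "step_arm", "arguments": {"commands": [[0.027,0.0007,0,0],[0.053,0.0007,0,0],[0.053,0.0007,0,0],[0.053,0.0007,0,0]]}}

```text
t: 8.55
tcp_pos: [0.462, -0.0023, 0.0859]
tool_rot: [-0.381, 0.594, 0.377, 0.6]
force: [0.3, -0.5, 0.9]
finger_gap: 0.582
```

Emit:
{"name": "step_arm", "arguments": {"commands": [[0,0,0,0],[0,0,0,0],[0,0,0,0],[0,0,0,0],[0,0,0,0]], "jaw": 0}}

```text
t: 8.97
tcp_pos: [0.4625, -0.0031, 0.0871]
tool_rot: [-0.382, 0.594, 0.377, 0.6]
force: [-2.5, -4.5, 6.8]
finger_gap: 0.134
```

```bash
python3 -c "
from h import *
st();goto('fr',1.25,.00,(.002,.004));print(R.from_quat(telemetry.sense()['tool_rot']).as_matrix().round(3))"
```

```text
8.9667 [ 0.4625 -0.0031  0.0871] F [-2.5 -4.5  6.8] T [-0.82  0.35 -0.09] 0.1338168241262222 ang 0.28
fr t 8.97 target [ 0.4632 -0.0021  0.084 ] shift [ 0.0031 -0.0002  0.0013] turn 0.97 now nutang 0.28
[[ 0.011 -0.905  0.424]
 [-0.002  0.424  0.905]
 [-1.    -0.011  0.003]]
```

Emit:
{"name": "step_arm", "arguments": {"commands": [[0.0015,0,-0.0005,0.12],[0.0017,0,-0.0005,0.24],[0.002,0,-0.0005,0.36],[0.0023,0,-0.0005,0.48],[0.0025,0,-0.0005,0.6]]}}

```text
t: 9.38
tcp_pos: [0.463, -0.0029, 0.086]
tool_rot: [-0.185, 0.678, 0.182, 0.687]
force: [-0.4, 3.4, 9.4]
finger_gap: 0.131
```

```bash
python3 -c "
from h import *
st();goto('fr',1.25,.00,(.0015,.002))"
```

```text
9.3833 [ 0.463  -0.0029  0.086 ] F [-0.4  3.4  9.4] T [0.52 0.11 0.11] 0.13131032658387956 ang 0.887
fr t 9.38 target [ 0.4627 -0.0041  0.084 ] shift [ 0.002  -0.0008 -0.0008] turn 0.363 now nutang 0.887
```

Emit:
{"name": "step_arm", "arguments": {"commands": [[0.0005,0,0,0.12],[0.001,0,0,0.24],[0.0014,0,0,0.36],[0.0014,0,0,0.363],[0.0014,0,0,0.363]]}}

```text
t: 9.8
tcp_pos: [0.4635, -0.0027, 0.0857]
tool_rot: [-0.058, 0.699, 0.057, 0.71]
force: [-0.8, -0.5, 6.0]
finger_gap: 0.133
```

Emit:
{"name": "step_arm", "arguments": {"commands": [[0,0,0,0],[0,0,0,0],[-0.03,0,0,0],[-0.06,0,0,0],[-0.06,0,0,0]], "jaw": 0.05}}

```text
t: 10.22
tcp_pos: [0.4655, -0.0031, 0.1495]
tool_rot: [-0.059, 0.696, 0.056, 0.713]
force: [0.4, -0.5, 0.6]
finger_gap: 0.585
```

```bash
python3 -c "
from h import *
st();goto('bl',.08,.055,(.002,.0037))"
```

```text
10.2167 [ 0.4655 -0.0031  0.1495] F [ 0.4 -0.5  0.6] T [-0.   -0.03 -0.02] 0.5853332159916304 ang 1.25
bl t 10.22 target [0.6168 0.1352 0.1409] shift [0.0119 0.112  0.1714] turn -1.17 now nutang 1.25
```

Emit:
{"name": "step_arm", "arguments": {"commands": [[0.009,0.112,0.171,-1.17],[0.009,0.112,0.171,-1.17],[0.009,0.112,0.171,-1.17],[0.009,0.112,0.171,-1.17],[0.009,0.112,0.171,-1.17],[0.009,0.112,0.171,-1.17],[0.009,0.112,0.171,-1.17],[0.009,0.112,0.171,-1.17]]}}

```text
t: 10.88
tcp_pos: [0.6163, 0.1361, 0.1427]
tool_rot: [-0.396, 0.584, 0.385, 0.595]
force: [0.5, -0.5, 0.4]
finger_gap: 0.586
```

```bash
python3 -c "
from h import *
st();goto('bl',.08,.055,(.0022,.0037))"
```

```text
10.8833 [0.6163 0.1361 0.1427] F [ 0.5 -0.5  0.4] T [-0.01 -0.01  0.01] 0.5858222107074416 ang 0.243
bl t 10.88 target [0.617  0.1352 0.1409] shift [ 0.0019 -0.001  -0.0006] turn -0.163 now nutang 0.243
```

Emit:
{"name": "step_arm", "arguments": {"commands": [[0,-0.001,-0.0006,-0.12],[0,-0.001,-0.0006,-0.163],[0,-0.001,-0.0006,-0.163],[0,-0.001,-0.0006,-0.163]]}}

```text
t: 11.22
tcp_pos: [0.6166, 0.1353, 0.1422]
tool_rot: [-0.442, 0.551, 0.431, 0.561]
force: [0.6, 0.7, -0.4]
finger_gap: 0.582
```

```bash
python3 -c "
from h import *
st();goto('bl',.08,.0,(.0022,.0037))"
```

```text
11.2167 [0.6166 0.1353 0.1422] F [ 0.6  0.7 -0.4] T [-0.03 -0.04 -0.01] 0.5819992664001461 ang 0.081
bl t 11.22 target [0.617  0.1352 0.0859] shift [ 0.0564  0.0008 -0.0002] turn -0.001 now nutang 0.081
```

Emit:
{"name": "step_arm", "arguments": {"commands": [[0.027,0.0005,0,0],[0.055,0.0005,0,0],[0.055,0.0005,0,0],[0.055,0.0005,0,0]]}}

```text
t: 11.55
tcp_pos: [0.6159, 0.1352, 0.0858]
tool_rot: [-0.441, 0.552, 0.432, 0.56]
force: [-0.4, 0.3, -0.3]
finger_gap: 0.584
```

Emit:
{"name": "step_arm", "arguments": {"commands": [[0,0,0,0],[0,0,0,0],[0,0,0,0],[0,0,0,0],[0,0,0,0]], "jaw": 0}}

```text
t: 11.97
tcp_pos: [0.6167, 0.134, 0.0875]
tool_rot: [-0.442, 0.552, 0.431, 0.561]
force: [-1.4, -6.7, 6.6]
finger_gap: 0.129
```

```bash
python3 -c "
from h import *
st();goto('bl',1.25,.00,(.0022,.0037));print(R.from_quat(telemetry.sense()['tool_rot']).as_matrix().round(3))"
```

```text
11.9667 [0.6167 0.134  0.0875] F [-1.4 -6.7  6.6] T [-0.87  0.21 -0.08] 0.12882841031571649 ang 0.082
bl t 11.97 target [0.617  0.1352 0.084 ] shift [0.0035 0.0001 0.0012] turn 1.168 now nutang 0.082
[[ 0.019 -0.971  0.238]
 [-0.005  0.238  0.971]
 [-1.    -0.02   0.   ]]
```

Emit:
{"name": "step_arm", "arguments": {"commands": [[0.0015,0,-0.0006,0.12],[0.0017,0,-0.0006,0.24],[0.002,0,-0.0006,0.36],[0.0023,0,-0.0006,0.48],[0.0025,0,-0.0006,0.6]]}}

```text
t: 12.38
tcp_pos: [0.6169, 0.134, 0.0866]
tool_rot: [-0.255, 0.655, 0.247, 0.667]
force: [-1.8, 0.1, 5.3]
finger_gap: 0.135
```

```bash
python3 -c "
from h import *
st();goto('bl',1.25,.00,(.0015,.002))"
```

```text
12.3833 [0.6169 0.134  0.0866] F [-1.8  0.1  5.3] T [-0.16  0.33  0.1 ] 0.13510990679564125 ang 0.687
bl t 12.38 target [0.6163 0.1335 0.084 ] shift [ 0.0025  0.0001 -0.0008] turn 0.563 now nutang 0.687
```

Emit:
{"name": "step_arm", "arguments": {"commands": [[0.0005,0,0,0.12],[0.001,0,0,0.24],[0.0014,0,0,0.36],[0.0018,0,0,0.48],[0.002,0,0,0.563],[0.002,0,0,0.563]]}}

```text
t: 12.88
tcp_pos: [0.6172, 0.1341, 0.0858]
tool_rot: [-0.058, 0.697, 0.054, 0.712]
force: [-1.5, -2.1, 5.6]
finger_gap: 0.133
```

Emit:
{"name": "step_arm", "arguments": {"commands": [[0,0,0,0],[0,0,0,0],[-0.03,0,0,0],[-0.06,0,0,0],[-0.06,0,0,0],[-0.06,0,0,0]], "jaw": 0.05}}

```text
t: 13.38
tcp_pos: [0.6175, 0.1348, 0.1479]
tool_rot: [-0.059, 0.695, 0.055, 0.714]
force: [0.4, -0.4, -0.3]
finger_gap: 0.586
```

```bash
python3 -c "
from h import *
st();goto('fl',1.25,.055,(.0018,.0037))
cv2.imwrite('pics/t4.png',cv2.resize(optics.snapshot('top')[140:280,280:430,::-1],None,fx=4,fy=4))
cv2.imwrite('pics/s4.png',cv2.resize(optics.snapshot('scene')[180:310,230:420,::-1],None,fx=4,fy=4))"
```

```text
13.3833 [0.6175 0.1348 0.1479] F [ 0.4 -0.4 -0.3] T [0.02 0.06 0.07] 0.5859987912042495 ang 1.252
fl t 13.38 target [0.4882 0.1556 0.139 ] shift [ 0.0054  0.0413 -0.1245] turn -0.002 now nutang 1.252
```

View pics/s4.png

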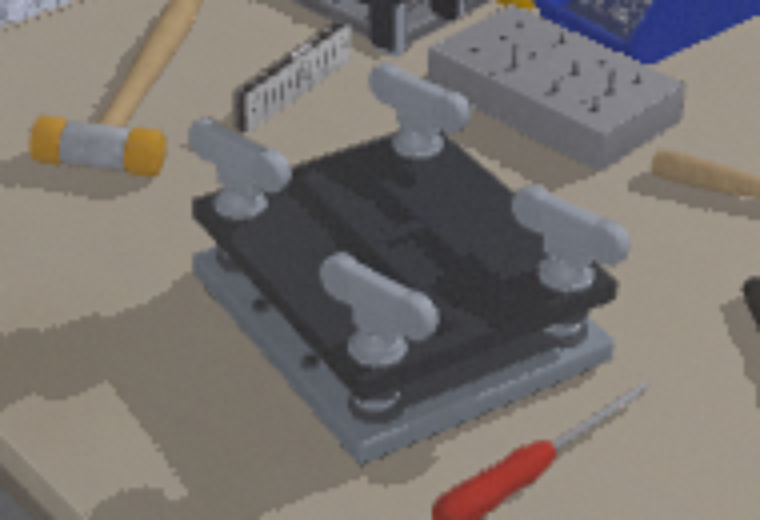

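View pics/t4.png

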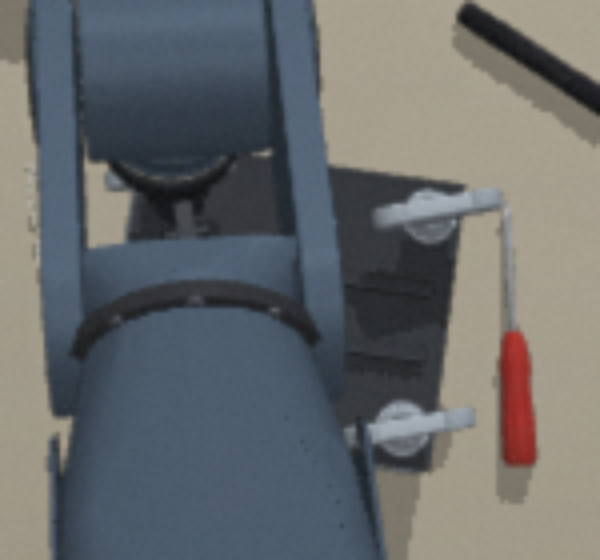

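Emit:
{"name": "step_arm", "arguments": {"commands": [[0.005,0.0415,-0.1245,0],[0.005,0.0415,-0.1245,0],[0.005,0.0415,-0.1245,0],[0.005,0.0415,-0.1245,0],[0.005,0.0415,-0.1245,0],[0.005,0.0415,-0.1245,0]]}}

```text
t: 13.98
tcp_pos: [0.4864, 0.1558, 0.1371]
tool_rot: [-0.059, 0.697, 0.055, 0.712]
force: [0.8, -0.2, 0.5]
finger_gap: 0.583
```

```bash
python3 -c "
from h import *
st();goto('fl',1.25,.0,(.0018,.004))"
```

```text
13.9833 [0.4864 0.1558 0.1371] F [ 0.8 -0.2  0.5] T [ 0.07 -0.03  0.03] 0.5830619489684866 ang 1.252
fl t 13.98 target [0.4882 0.1559 0.084 ] shift [0.0531 0.0002 0.0007] turn -0.002 now nutang 1.252
```

Emit:
{"name": "step_arm", "arguments": {"commands": [[0.027,0,0.0007,0],[0.0525,0,0.0007,0],[0.0525,0,0.0007,0],[0.0525,0,0.0007,0]]}}

```text
t: 14.32
tcp_pos: [0.4893, 0.1553, 0.0835]
tool_rot: [-0.058, 0.698, 0.054, 0.712]
force: [0.5, -1.1, 0.5]
finger_gap: 0.586
```

Emit:
{"name": "step_arm", "arguments": {"commands": [[0,0,0,0],[0,0,0,0],[0,0,0,0],[0,0,0,0],[0,0,0,0]], "jaw": 0}}

```text
t: 14.73
tcp_pos: [0.4888, 0.1551, 0.0846]
tool_rot: [-0.059, 0.698, 0.054, 0.711]
force: [-2.3, -2.0, 5.4]
finger_gap: 0.131
```

```bash
python3 -c "
from h import *
st();goto('fl',2.4,.00,(.0018,.004));print(R.from_quat(telemetry.sense()['tool_rot']).as_matrix().round(3))"
```

```text
14.7333 [0.4888 0.1551 0.0846] F [-2.3 -2.   5.4] T [-0.35  0.61 -0.  ] 0.13110780688892476 ang 1.253
fl t 14.73 target [0.4882 0.1559 0.0822] shift [ 0.0025  0.001  -0.0005] turn 1.147 now nutang 1.253
[[ 0.019 -0.159  0.987]
 [-0.004  0.987  0.16 ]
 [-1.    -0.007  0.018]]
```

Emit:
{"name": "step_arm", "arguments": {"commands": [[0.0008,0,-0.0003,0.12],[0.001,0,-0.0003,0.24],[0.0012,0,-0.0003,0.36],[0.0014,0,-0.0003,0.48],[0.0016,0,-0.0003,0.6],[0.0018,0,-0.0003,0.72]]}}

```text
t: 15.23
tcp_pos: [0.4893, 0.1548, 0.0837]
tool_rot: [0.197, 0.671, -0.197, 0.687]
force: [0.2, -1.9, 2.2]
finger_gap: 0.135
```

```bash
python3 -c "
from h import *
st();goto('fl',2.4,.00,(.0018,.004))"
```

```text
15.2333 [0.4893 0.1548 0.0837] F [ 0.2 -1.9  2.2] T [-0.44  0.33  0.07] 0.13543689211390983 ang 1.977
fl t 15.23 target [0.4882 0.1559 0.0822] shift [ 0.0015  0.0003 -0.0016] turn 0.423 now nutang 1.977
```

Emit:
{"name": "step_arm", "arguments": {"commands": [[0.0003,0,0,0.12],[0.0005,0,0,0.24],[0.0007,0,0,0.34],[0.0007,0,0,0.42],[0.0007,0,0,0.48],[0.0007,0,0,0.48]]}}

```text
t: 15.73
tcp_pos: [0.4895, 0.1544, 0.0832]
tool_rot: [0.353, 0.606, -0.35, 0.621]
force: [1.2, -2.0, -2.5]
finger_gap: 0.132
```

```bash
python3 -c "
from h import *
st();goto('fl',2.4,.00,(.0018,.004));print(telemetry.sense()['tau'].round(2))"
```

```text
15.7333 [0.4895 0.1544 0.0832] F [ 1.2 -2.  -2.5] T [-0.42  0.29  0.87] 0.1318525362912691 ang 2.454
fl t 15.73 target [0.4882 0.1559 0.0822] shift [ 0.001  -0.0004 -0.002 ] turn -0.054 now nutang 2.454
[-2.000e-02 -4.054e+01 -9.270e+00  1.030e+00 -3.100e-01  1.230e+00]
```

Emit:
{"name": "step_arm", "arguments": {"commands": [[0,0,0,0],[0,0,0,0],[-0.03,0,0,0],[-0.06,0,0,0],[-0.06,0,0,0],[-0.06,0,0,0]], "jaw": 0.05}}

```text
t: 16.23
tcp_pos: [0.4898, 0.1552, 0.1451]
tool_rot: [0.355, 0.604, -0.349, 0.623]
force: [-0.3, -0.1, -0.3]
finger_gap: 0.587
```

```bash
python3 -c "
from h import *
st();goto('br',1.25,.055,(.0023,.0037))"
```

```text
16.2333 [0.4898 0.1552 0.1451] F [-0.3 -0.1 -0.3] T [ 0.02 -0.03  0.01] 0.5869682908772358 ang 2.454
br t 16.23 target [ 0.5919 -0.0228  0.139 ] shift [ 0.0098 -0.002   0.2051] turn -1.204 now nutang 2.454
```

Emit:
{"name": "step_arm", "arguments": {"commands": [[0.01,-0.002,0.205,-1.204],[0.01,-0.002,0.205,-1.204],[0.01,-0.002,0.205,-1.204],[0.01,-0.002,0.205,-1.204],[0.01,-0.002,0.205,-1.204],[0.01,-0.002,0.205,-1.204],[0.01,-0.002,0.205,-1.204],[0.01,-0.002,0.205,-1.204]]}}

```text
t: 16.9
tcp_pos: [0.5916, -0.0241, 0.1372]
tool_rot: [0.021, 0.698, -0.025, 0.715]
force: [-0.2, 0.3, 0.1]
finger_gap: 0.589
```

```bash
python3 -c "
from h import *
st();goto('br',1.25,.055,(.0023,.0037))"
```

```text
16.9 [ 0.5916 -0.0241  0.1372] F [-0.2  0.3  0.1] T [ 0.02  0.03 -0.01] 0.5893293489747238 ang 1.478
br t 16.9 target [ 0.5919 -0.0228  0.139 ] shift [-0.0018  0.0012  0.0003] turn -0.228 now nutang 1.478
```

Emit:
{"name": "step_arm", "arguments": {"commands": [[0,0.0012,0,-0.12],[0,0.0012,0,-0.228],[0,0.0012,0,-0.228],[0,0.0012,0,-0.228]]}}

```text
t: 17.23
tcp_pos: [0.591, -0.0227, 0.1362]
tool_rot: [-0.059, 0.697, 0.054, 0.713]
force: [1.1, -0.5, 0.1]
finger_gap: 0.585
```

```bash
python3 -c "
from h import *
st();goto('br',1.25,.0,(.0023,.0037))"
```

```text
17.2333 [ 0.591  -0.0227  0.1362] F [ 1.1 -0.5  0.1] T [ 0.01  0.01 -0.  ] 0.5853900625293094 ang 1.253
br t 17.23 target [ 0.5919 -0.0228  0.084 ] shift [ 0.0522  0.0001 -0.0003] turn -0.003 now nutang 1.253
```

Emit:
{"name": "step_arm", "arguments": {"commands": [[0.027,0,0,0],[0.0515,0,0,0],[0.0515,0,0,0],[0.0515,0,0,0]]}}

```text
t: 17.57
tcp_pos: [0.5909, -0.0225, 0.0834]
tool_rot: [-0.058, 0.698, 0.054, 0.711]
force: [0.1, -0.3, 0.7]
finger_gap: 0.588
```

Emit:
{"name": "step_arm", "arguments": {"commands": [[0,0,0,0],[0,0,0,0],[0,0,0,0],[0,0,0,0],[0,0,0,0]], "jaw": 0}}

```text
t: 17.98
tcp_pos: [0.5917, -0.0226, 0.0847]
tool_rot: [-0.058, 0.698, 0.054, 0.712]
force: [0.4, 0.3, 4.7]
finger_gap: 0.129
```

```bash
python3 -c "
from h import *
st();goto('br',2.4,.00,(.0023,.0037))"
```

```text
17.9833 [ 0.5917 -0.0226  0.0847] F [0.4 0.3 4.7] T [ 0.04  0.26 -0.02] 0.1287588948923153 ang 1.255
br t 17.98 target [ 0.5919 -0.0228  0.0822] shift [ 0.0026 -0.0002  0.0001] turn 1.145 now nutang 1.255
```

Emit:
{"name": "step_arm", "arguments": {"commands": [[0.0008,0,0,0.12],[0.001,0,0,0.24],[0.0012,0,0,0.36],[0.0014,0,0,0.48],[0.0016,0,0,0.6],[0.0018,0,0,0.72]]}}

```text
t: 18.48
tcp_pos: [0.5929, -0.023, 0.0837]
tool_rot: [0.198, 0.67, -0.197, 0.687]
force: [1.8, -0.2, 1.3]
finger_gap: 0.133
```

```bash
python3 -c "
from h import *
st();goto('br',2.45,.00,(.0023,.0037))"
```

```text
18.4833 [ 0.5929 -0.023   0.0837] F [ 1.8 -0.2  1.3] T [-0.11  0.18  0.11] 0.13297658228433956 ang 1.98
br t 18.48 target [ 0.5919 -0.0228  0.0821] shift [ 0.0016 -0.0004 -0.001 ] turn 0.47 now nutang 1.98
```

Emit:
{"name": "step_arm", "arguments": {"commands": [[0.0003,0,0,0.12],[0.0005,0,0,0.24],[0.0007,0,0,0.34],[0.0007,0,0,0.42],[0.0007,0,0,0.48],[0.0007,0,0,0.48]]}}

```text
t: 18.98
tcp_pos: [0.5934, -0.0236, 0.0832]
tool_rot: [0.355, 0.604, -0.35, 0.622]
force: [1.4, -1.5, -2.1]
finger_gap: 0.131
```

```bash
python3 -c "
from h import *
st()"
```

```text
18.9833 [ 0.5934 -0.0236  0.0832] F [ 1.4 -1.5 -2.1] T [-0.34  0.18  0.91] 0.13099057281076357 ang 2.457
```

Emit:
{"name": "step_arm", "arguments": {"commands": [[0,0,0,0],[0,0,0,0],[-0.03,0,0,0],[-0.06,0,0,0],[-0.06,0,0,0],[-0.06,0,0,0]], "jaw": 0.05}}

```text
t: 19.48
tcp_pos: [0.593, -0.0233, 0.1452]
tool_rot: [0.355, 0.603, -0.35, 0.623]
force: [0.3, -0.3, -0.3]
finger_gap: 0.586
```

```bash
python3 -c "
from h import *
st();goto('fr',1.25,.055,(.0023,.0036))"
```

```text
19.4833 [ 0.593  -0.0233  0.1452] F [ 0.3 -0.3 -0.3] T [-0.03  0.06  0.05] 0.5860436276936268 ang 2.457
fr t 19.48 target [ 0.4635 -0.0025  0.139 ] shift [ 0.0023 -0.1016 -0.0832] turn -1.207 now nutang 2.457
```

Emit:
{"name": "step_arm", "arguments": {"commands": [[0.001,-0.1016,-0.083,-1.207],[0.001,-0.1016,-0.083,-1.207],[0.001,-0.1016,-0.083,-1.207],[0.001,-0.1016,-0.083,-1.207],[0.001,-0.1016,-0.083,-1.207],[0.001,-0.1016,-0.083,-1.207],[0.001,-0.1016,-0.083,-1.207],[0.001,-0.1016,-0.083,-1.207]]}}

```text
t: 20.15
tcp_pos: [0.4623, -0.0023, 0.1394]
tool_rot: [0.011, 0.698, -0.016, 0.716]
force: [-0.1, -0.1, -0.1]
finger_gap: 0.589
```

Emit:
{"name": "step_arm", "arguments": {"commands": [[0,0,0,-0.12],[0,0,0,-0.23],[0,0,0,-0.23],[0,0,0,-0.23]]}}

```text
t: 20.48
tcp_pos: [0.4615, -0.0021, 0.1387]
tool_rot: [-0.07, 0.696, 0.064, 0.712]
force: [-0.4, 0.0, -0.0]
finger_gap: 0.585
```

```bash
python3 -c "
from h import *
st();goto('fr',1.25,.0,(.0023,.0036))"
```

```text
20.4833 [ 0.4615 -0.0021  0.1387] F [-0.4  0.  -0. ] T [-0.    0.   -0.02] 0.5853473869962282 ang 1.224
fr t 20.48 target [ 0.4635 -0.0025  0.084 ] shift [ 0.0547 -0.0002  0.0007] turn 0.026 now nutang 1.224
```

Emit:
{"name": "step_arm", "arguments": {"commands": [[0.027,0,0.0007,0.026],[0.054,0,0.0007,0.026],[0.054,0,0.0007,0.026],[0.054,0,0.0007,0.026]]}}

```text
t: 20.82
tcp_pos: [0.4621, -0.0019, 0.0837]
tool_rot: [-0.059, 0.698, 0.055, 0.711]
force: [0.2, 0.0, 0.4]
finger_gap: 0.583
```

Emit:
{"name": "step_arm", "arguments": {"commands": [[0,0,0,0],[0,0,0,0],[0,0,0,0],[0,0,0,0],[0,0,0,0]], "jaw": 0}}

```text
t: 21.23
tcp_pos: [0.4632, -0.0021, 0.0849]
tool_rot: [-0.059, 0.697, 0.054, 0.712]
force: [1.4, 0.9, 6.4]
finger_gap: 0.133
```

```bash
python3 -c "
from h import *
st();goto('fr',2.4,.00,(.0023,.0036))"
```

```text
21.2333 [ 0.4632 -0.0021  0.0849] F [1.4 0.9 6.4] T [ 0.03  0.19 -0.06] 0.13270032114456531 ang 1.252
fr t 21.23 target [ 0.4635 -0.0025  0.0822] shift [ 0.0027 -0.0004  0.0002] turn 1.148 now nutang 1.252
```

Emit:
{"name": "step_arm", "arguments": {"commands": [[0.001,0,0,0.12],[0.0012,0,0,0.24],[0.0014,0,0,0.36],[0.0016,0,0,0.48],[0.0018,0,0,0.6],[0.002,0,0,0.72]]}}

```text
t: 21.73
tcp_pos: [0.4644, -0.0023, 0.0838]
tool_rot: [0.197, 0.67, -0.197, 0.688]
force: [3.2, 1.2, 3.8]
finger_gap: 0.131
```

```bash
python3 -c "
from h import *
st();goto('fr',2.455,.00,(.0023,.0036))"
```

```text
21.7333 [ 0.4644 -0.0023  0.0838] F [3.2 1.2 3.8] T [-0.08  0.22  0.1 ] 0.13091023707737726 ang 1.977
fr t 21.73 target [ 0.4635 -0.0025  0.0821] shift [ 0.0017 -0.0006 -0.0007] turn 0.478 now nutang 1.977
```

Emit:
{"name": "step_arm", "arguments": {"commands": [[0.0003,0,0,0.12],[0.0005,0,0,0.24],[0.0007,0,0,0.34],[0.0008,0,0,0.42],[0.0008,0,0,0.48],[0.0008,0,0,0.48]]}}

```text
t: 22.23
tcp_pos: [0.4651, -0.003, 0.0833]
tool_rot: [0.353, 0.604, -0.349, 0.623]
force: [1.6, -1.5, -0.2]
finger_gap: 0.131
```

```bash
python3 -c "
from h import *
st()"
```

```text
22.2333 [ 0.4651 -0.003   0.0833] F [ 1.6 -1.5 -0.2] T [-0.35  0.19  0.78] 0.13114975672680204 ang 2.453
```

Emit:
{"name": "step_arm", "arguments": {"commands": [[0,0,0,0],[0,0,0,0],[-0.03,0,0,0],[-0.06,0,0,0],[-0.06,0,0,0],[-0.06,0,0,0]], "jaw": 0.05}}

```text
t: 22.73
tcp_pos: [0.4642, -0.0024, 0.1447]
tool_rot: [0.354, 0.603, -0.349, 0.624]
force: [-1.3, 0.7, -0.5]
finger_gap: 0.59
```

```bash
python3 -c "
from h import *
st();goto('bl',1.25,.055,(.0025,.003))"
```

```text
22.7333 [ 0.4642 -0.0024  0.1447] F [-1.3  0.7 -0.5] T [-0.01  0.01 -0.02] 0.5896262233327687 ang 2.454
bl t 22.73 target [0.6173 0.1345 0.139 ] shift [ 0.009   0.2012 -0.0409] turn -1.204 now nutang 2.454
```

Emit:
{"name": "step_arm", "arguments": {"commands": [[0.008,0.201,-0.041,-1.204],[0.008,0.201,-0.041,-1.204],[0.008,0.201,-0.041,-1.204],[0.008,0.201,-0.041,-1.204],[0.008,0.201,-0.041,-1.204],[0.008,0.201,-0.041,-1.204],[0.008,0.201,-0.041,-1.204],[0.008,0.201,-0.041,-1.204]]}}

```text
t: 23.4
tcp_pos: [0.616, 0.1354, 0.1377]
tool_rot: [0.009, 0.698, -0.015, 0.716]
force: [-0.3, 0.3, -1.3]
finger_gap: 0.589
```

Emit:
{"name": "step_arm", "arguments": {"commands": [[0,0,0,-0.12],[0,0,0,-0.215],[0,0,0,-0.215],[0,0,0,-0.215]]}}

```text
t: 23.73
tcp_pos: [0.615, 0.1354, 0.1363]
tool_rot: [-0.067, 0.697, 0.06, 0.712]
force: [0.1, -0.2, 0.2]
finger_gap: 0.585
```

```bash
python3 -c "
from h import *
st();goto('bl',1.25,.0,(.0025,.003))"
```

```text
23.7333 [0.615  0.1354 0.1363] F [ 0.1 -0.2  0.2] T [ 0.    0.01 -0.03] 0.5851113090145444 ang 1.233
bl t 23.73 target [0.6173 0.1345 0.084 ] shift [ 0.0523 -0.0007  0.001 ] turn 0.017 now nutang 1.233
```

Emit:
{"name": "step_arm", "arguments": {"commands": [[0.027,-0.0007,0.001,0.018],[0.0515,-0.0007,0.001,0.018],[0.0515,-0.0007,0.001,0.018],[0.0515,-0.0007,0.001,0.018]]}}

```text
t: 24.07
tcp_pos: [0.6157, 0.1344, 0.0832]
tool_rot: [-0.06, 0.699, 0.053, 0.711]
force: [0.2, -0.6, 0.2]
finger_gap: 0.585
```

Emit:
{"name": "step_arm", "arguments": {"commands": [[0,0,0,0],[0,0,0,0],[0,0,0,0],[0,0,0,0],[0,0,0,0]], "jaw": 0}}

```text
t: 24.48
tcp_pos: [0.6169, 0.1344, 0.0847]
tool_rot: [-0.06, 0.698, 0.053, 0.712]
force: [0.8, -0.0, 3.5]
finger_gap: 0.132
```

```bash
python3 -c "
from h import *
st();goto('bl',2.4,.00,(.0025,.003))"
```

```text
24.4833 [0.6169 0.1344 0.0847] F [ 0.8 -0.   3.5] T [ 0.03  0.19 -0.06] 0.13207609935549963 ang 1.253
bl t 24.48 target [0.6173 0.1345 0.0822] shift [0.0026 0.     0.0003] turn 1.147 now nutang 1.253
```

Emit:
{"name": "step_arm", "arguments": {"commands": [[0.0008,0,0,0.12],[0.001,0,0,0.24],[0.0012,0,0,0.36],[0.0014,0,0,0.48],[0.0016,0,0,0.6],[0.0018,0,0,0.72]]}}

```text
t: 24.98
tcp_pos: [0.6175, 0.1343, 0.0837]
tool_rot: [0.197, 0.671, -0.198, 0.687]
force: [1.3, -1.0, 1.7]
finger_gap: 0.13
```

```bash
python3 -c "
from h import *
st();goto('bl',2.455,.00,(.0025,.003))"
```

```text
24.9833 [0.6175 0.1343 0.0837] F [ 1.3 -1.   1.7] T [-0.11  0.18  0.13] 0.1296905208043427 ang 1.979
bl t 24.98 target [0.6173 0.1345 0.0821] shift [ 0.0016  0.     -0.0003] turn 0.476 now nutang 1.979
```

Emit:
{"name": "step_arm", "arguments": {"commands": [[0.0003,0,0,0.12],[0.0005,0,0,0.24],[0.0007,0,0,0.34],[0.0008,0,0,0.42],[0.0008,0,0,0.48],[0.0008,0,0,0.48]]}}

```text
t: 25.48
tcp_pos: [0.6178, 0.134, 0.0832]
tool_rot: [0.353, 0.604, -0.351, 0.622]
force: [2.2, -0.3, -0.1]
finger_gap: 0.13
```

```bash
python3 -c "
from h import *
st()"
```

```text
25.4833 [0.6178 0.134  0.0832] F [ 2.2 -0.3 -0.1] T [-0.11  0.3   0.93] 0.12975508639807615 ang 2.456
```

Stopped against the end (0.93 N m). Release, lift well away and look.

Emit:
{"name": "step_arm", "arguments": {"commands": [[0,0,0,0],[0,0,0,0],[-0.03,0,0,0],[-0.07,0,0,0],[-0.11,0,0,0],[-0.12,0,0,0],[-0.12,0,0,0]], "jaw": 0.05}}

```text
t: 26.07
tcp_pos: [0.6175, 0.1356, 0.2078]
tool_rot: [0.355, 0.602, -0.349, 0.625]
force: [0.5, 0.4, -0.5]
finger_gap: 0.588
```

```bash
python3 -c "
from h import *
st();M=R.from_quat(telemetry.sense()['tool_rot']).inv();print(M.apply([-.21,.25,.04]))"
```

```text
26.0667 [0.6175 0.1356 0.2078] F [ 0.5  0.4 -0.5] T [-0.08  0.03 -0.01] 0.588306483246941 ang 2.456
[-0.04904349 -0.05441961 -0.32067623]
```

Emit:
{"name": "step_arm", "arguments": {"commands": [[-0.05,-0.054,-0.32,0],[-0.05,-0.054,-0.32,0],[-0.05,-0.054,-0.32,0],[-0.05,-0.054,-0.32,0],[-0.05,-0.054,-0.32,0],[-0.05,-0.054,-0.32,0],[-0.05,-0.054,-0.32,0],[-0.05,-0.054,-0.32,0]]}}

```text
t: 26.73
tcp_pos: [0.4049, 0.3862, 0.2471]
tool_rot: [0.354, 0.603, -0.35, 0.624]
force: [1.3, -0.3, -0.1]
finger_gap: 0.581
```

```bash
python3 -c "
from h import *
st()
cv2.imwrite('pics/t5.png',cv2.resize(optics.snapshot('top')[140:280,280:430,::-1],None,fx=5,fy=4.999999))
a=optics.snapshot('scene');cv2.imwrite('pics/s5.png',cv2.resize(a[180:310,230:420,::-1],None,fx=4,fy=4))"
```

```text
26.7333 [0.4049 0.3862 0.2471] F [ 1.3 -0.3 -0.1] T [-0.01  0.03  0.  ] 0.5812996665144589 ang 2.455
```

View pics/t5.png

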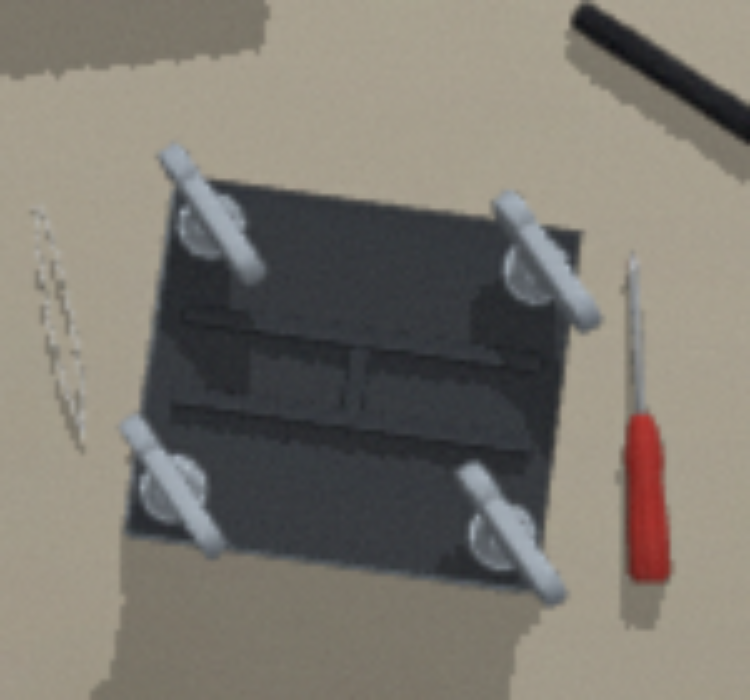

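View pics/s5.png

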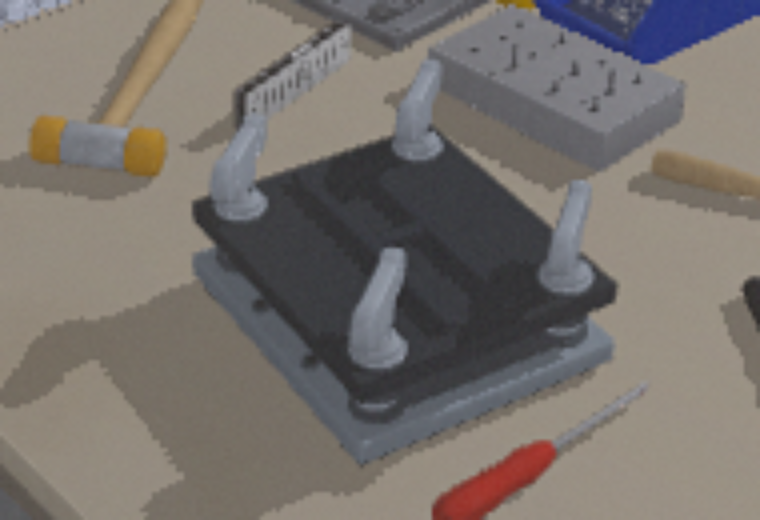

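```bash
python3 -c "
from h import *
for k,v in dict(bl=[(170,155),(255,273)],br=[(505,202),(592,320)],fl=[(133,425),(213,547)],fr=[(470,472),(555,594)]).items():
    w=ray('top',(np.array(v)+.5)/5-.5+[280,140],.1135); d=w[1]-w[0]; print(k,(POSE[2]-np.arctan2(d[1],d[0]))%np.pi, w.mean(0)-np.r_[stud(k),0])
d=R.from_quat(telemetry.sense()['tool_rot'])"
```

```text
bl 2.382437808113988 [-0.00042784 -0.00054716  0.1135    ]
br 2.3798686205858637 [-0.00025659  0.000399    0.1135    ]
fl 2.4196335031511462 [ 0.00065724 -0.00029555  0.1135    ]
fr 2.4003831821229515 [0.00136892 0.00078101 0.1135    ]
```

All four read 2.40 ± 0.02, and the tools haven't moved. Handing in.

```bash
python3 -c "
from station import manip
print(manip.sign_off())"
```

```text
the job is handed in; nothing more can be done
None
```

I tightened the four wing nuts crosswise in two passes, in the order front left, back right, front right, back left both times. The first pass took each nut to about 1.25 rad and the second turned each until it stopped. I handed the job in at about 27 s.

**Stops:** at the end of the second pass the wrist torque rose from about 0.1 N m to between 0.78 and 0.93 N m on every nut, so each one reached its hard stop.

**Nut angles:** the final top picture gives 2.42 rad (front left), 2.38 (back right), 2.40 (front right) and 2.38 (back left), against home at 2.40. That is within my reading error.

**Forces and surroundings:** the forces I read at the end of each move stayed below about 10 N. In the final pictures the plate looks level and the screwdriver, tweezers and mallet look undisturbed. The gripper was clear of the press.

**Disagreements:**
- The nut axes as felt by the gripper were about 2 to 4 mm off my camera estimate, so I corrected for that as I worked.
- The gripper's own angle read about 2.45 rad at the stops, because I deliberately pushed it slightly past home.

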